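Battery pack into the flap-topped charging box

TASK

Put the battery pack on charge: pick it up and, keeping it upright, push it down past the spring flap in the top of the charging box, then feel gently along the floor inside for the pocket, whose exact place is hidden, and lower the pack into it until it is fully home. Keep the flap held open until the pack is home, then let go and come out so that the flap swings fully shut over it. Never drop the pack or press harder than about 20 N, and leave the other things on the bench where they are.

Things in the scene. Friction and masses are not known exactly. Their poses are not given: they have to be found in the camera images.
- pack_mid (a point): Centre (half-way up) of the battery pack: a plain grey upright hard case with a thin black band and two small brass contacts on its top end, 14 (its x) x 30 (its y) x 75 mm tall, about 0.1 kg, standing loose on its end on the bench. z is its long axis, up. Either end-for-end turn about z fits the pocket.
- charger: Charging box, fixed: grey sheet metal, 52 (its x) x 172 (its y) x 128 mm high. Origin: centre of its underside; z up, x towards the hinge side, y along its length. Open top, x -20 to +20 and y -80 to +80 mm, covered by the flap but for a 6 mm gap at -x. Inside, a black floor at z = 34 mm, pocket and all on springs: it sinks 1 mm per 3 N, at most 7 mm. The fingers reach in beside the pack along the box's y.
- pocket_line (a point): Point on the box's inner floor at box x = -5, y = 0, z = 34 mm; axes as the box. The one pocket is centred on the box-y line through it, anywhere from -14 to +14 mm (not measured, mostly hidden by the flap). Pocket: 18.5 (x) x 32.5 (y) mm, 16 mm deep, square to the box, rim chamfered 2 mm. A pack that is home has its top 35 mm below the box's rim; if it stands on the floor the flap cannot shut.
- flap_hinge (a point): Middle of the flap's hinge line: box x = +20, y = 0, z = 125 mm, line along the box's y. The flap, plain aluminium, is 156 mm long and reaches 34 mm from it towards box -x; along its free edge runs a free-turning white roller, 8 mm thick, so that it rolls on what it leans on.
- flap (a joint): The flap's angle in rad: 0 shut (level), growing as its free edge swings down into the box, stop at 1.45. A spring shuts it: 0.05 N m when shut, 0.05 N m more per rad (1.5 N at the edge to start it; a side push of 3 to 4 N on what holds it open). A pack lowered over the pocket line pushes it to about 1.0 rad.
- wheel: Bystander: a small model-car wheel with black tyre, lying flat, 62 mm across, 26 mm high. Origin at the centre of its underside.
- spray: Bystander: a spray can, 52 mm across, 130 mm tall, standing. Origin at the centre of its underside.
- damper: Bystander: a small aluminium damper with rod, lying along its x, about 100 mm long, 18 mm thick. Origin under its middle.
- driver: Bystander: a screwdriver lying along its x, 160 mm long. Origin under its middle.
There are look-alikes about, which are no part of the job. What is meant by the part that bears pack_mid is not green or pink, and is the smaller of those in its own colour.

How it is judged:
By the outcome, as a careful person would: the job done as asked, in the order asked, and still so for the second after the job is handed in, with the robot touching nothing.
It also fails if it takes over 54 s, if anything falls off the work surface, if the arm or the gripper's body presses on something with over 40 N, if the wrist force passes 120 N, or if a joint passes its speed limit or range.

ROBOT

A 6-joint arm with a two-finger parallel gripper is mounted at the origin on the work surface. World frame = base frame: x ahead of the robot, y to its left, z up, the work surface at z = 0. Lengths are in m, angles in rad, forces in N, time in s.
With the tool pointing down it reaches from about 0.275 to 0.975 m from the base axis. Payload 8.4 kg.
Tool frame: the origin (TCP) lies midway between the tips of the shut fingers; the grasp point (between the pads) lies 19 mm behind it; z points along the fingers, y is the line along which they close (so a half turn about z gives the same grasp; the last joint's range is limited). The gripper opens to 92 mm and grips with 3 to 60 N. Pads are 20 mm wide; open, the fingers measure 128 mm over their backs; the gripper's body (75 mm by 189 mm) begins 69 mm behind the grasp point.
Start: joints at [1.237, 0.353, 1.633, -0, 1.155, -0.002], TCP at [0.204, 0.591, 0.215] pointing down, gripper open.
Joint ranges: [-2.63, 2.63], [-0.92, 2.1], [0.06, 2.66], [-1.3, 4.44], [0, 2.69], [-3.02, 3.02]. Speed limits (rad/s): [2.22, 2.22, 2.79, 3.14, 3.14, 3.14].

INTERFACE

Orientations are given as a rotation vector (axis times angle).
In Python, from cell import bot gives the robot as it stands.
- The arm moves only by the shell command python3 -m creep 'ROWS' [FORCE]. ROWS is JSON, a list of rows, each a list of 7 numbers: the shift along the world's x, y, z in m, then the turn, a rotation vector about the world's x, y, z in rad, then the closure in counts, from 0 (fully open) to 255 (shut). A call has 1 to 10 rows; each row shifts and turns the commanded pose from where the row before left it; what a row does not reach is not made up. A row lasts 1/12 s, in which the tool goes at most 41.7 mm and 7.16 degrees, less where a joint would pass 70% of its speed; a pose out of reach is approached as far as the arm can. A call with a gripper value outside its range is refused whole. The fingers move at their own pace and stop on an object; FORCE is the grip in N (left out, the last holds). Time passes only in rows, so rows that do not move let the fingers close. It gives the time, the measured TCP pose, the force, the opening and the grip force at its end, in the units of the state.
- bot.get_state(): the state, without advancing time (a new reading comes with each control period).
- bot.capture(name): name is "scene" or "top"; returns the picture (384x512x3 uint8, red, green, blue); there is no depth.
- bot.calibration(name): a dict with "intrinsics" (3x3 intrinsics, pixels), "T" (4x4, takes a point from camera to world coordinates). Camera axes: x right, y down, z forward; pixel columns grow to the right and rows downward; lengths in m; the calibration is good to about 2 mm. A picture is of the moment at which its call begins. calibration takes no time and is no camera call.
- bot.close_job(): hands the job in; it is judged then, once.
The state is a dict: "clock": time; "joint_pos": joint angles; "qvel": joint speeds; "tau": joint torques, N m; "eef_pos": TCP position; "tcp_rot": TCP orientation; "ft_force": force on the tool from outside, world axes, zero at the start; "moment": the same for the moment, N m; "width": opening from 0.0 (shut) to 1.0 (fully open); "grasp_force": force on a finger pad.
Only numpy, scipy, OpenCV 4.12 (cv2) and the standard library are available. Lean on these libraries where they do the work, as an engineer would, in place of code of your own. Each camera call takes 0.05 s, during which the arm holds its last target. There are 200 camera calls.

## Working session

There is one attempt and no reset: what is moved stays moved. The work goes in short steps, Python scripts to look and compute and a shell command to move; the robot and the scene stay as the last step left them, time stands still between calls to the robot, and variables do not carry over. Pictures are saved under pics/ and viewed, at most 10 in all, crops included, and the job is handed in when it is done.

```bash
mkdir -p pics; ls
python3 - <<'E'
from cell import bot
import cv2,numpy as np
s=bot.get_state(); print(s)
for n in("scene","top"):
    c=bot.calibration(n); print(n,np.round(c["intrinsics"],1).tolist(),np.round(c["T"],4).tolist())
    im=bot.capture(n); np.save(f"{n}0.npy",im); cv2.imwrite(f"pics/{n}0.png",im[:,:,::-1])
E
```

```text
pics
{'clock': 0.0, 'joint_pos': array([ 1.23659021e+00,  3.53630521e-01,  1.63412657e+00, -2.01335457e-05,
        1.15517385e+00, -2.40351409e-03]), 'qvel': array([ 4.60432766e-04,  6.31947322e-04, -8.61935951e-04, -8.13424973e-05,
       -4.55139535e-04, -3.12151515e-04]), 'tau': array([-1.99924041e-03, -5.93831849e+01, -3.34224021e+01,  6.95944950e-02,
        2.32406025e-02, -1.09577538e-04]), 'eef_pos': array([0.20344199, 0.59045037, 0.21387793]), 'tcp_rot': array([-5.18760028e-01, -3.09825655e+00,  2.07717448e-03]), 'ft_force': array([ 0.03704727, -1.09042621, -0.22331839]), 'moment': array([-0.02015663,  0.03569268, -0.00034579]), 'grasp_force': 0.0, 'width': 0.9985930205060122}
scene [[471.2, 0.0, 255.3], [0.0, 471.2, 181.4], [0.0, 0.0, 1.0]] [[-0.0543, 0.7753, -0.6292, 1.1878], [0.9984, 0.0309, -0.0481, 0.0638], [-0.0178, -0.6308, -0.7758, 0.8175], [0.0, 0.0, 0.0, 1.0]]
top [[414.6, 0.0, 252.0], [0.0, 414.6, 193.3], [0.0, 0.0, 1.0]] [[0.02, -0.9846, 0.1734, 0.4554], [-0.9998, -0.0201, 0.0008, 0.0171], [0.0027, -0.1734, -0.9849, 1.0446], [0.0, 0.0, 0.0, 1.0]]
```

View pics/scene0.png

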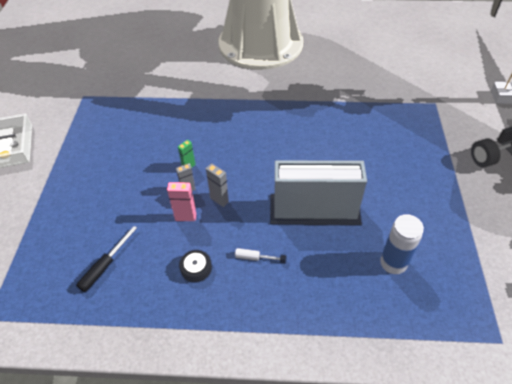

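View pics/top0.png

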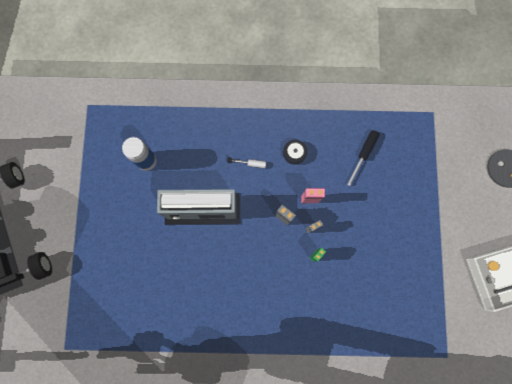

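The scene view shows green at (187,155), a grey at (186,175) partly hidden, a grey at (217,185) and pink at (182,202). In the top view the greys are at (316,227) and (286,213). The smaller grey one fits the description, so I'll enlarge it, together with the box.

Run:
```python
import cv2,numpy as np
a=np.load("scene0.npy")[:,:,::-1];b=np.load("top0.npy")[:,:,::-1]
def c(im,x,y,w,h,k):return cv2.resize(im[y:y+h,x:x+w],(400,300),interpolation=cv2.INTER_CUBIC)
m=np.vstack([np.hstack([c(a,155,135,100,75,4),c(b,260,185,100,75,4)]),np.hstack([c(a,265,150,107,80,4),c(b,145,170,107,80,4)])])
cv2.imwrite("pics/crop1.png",m)
```

```text
(no output)
```

View pics/crop1.png

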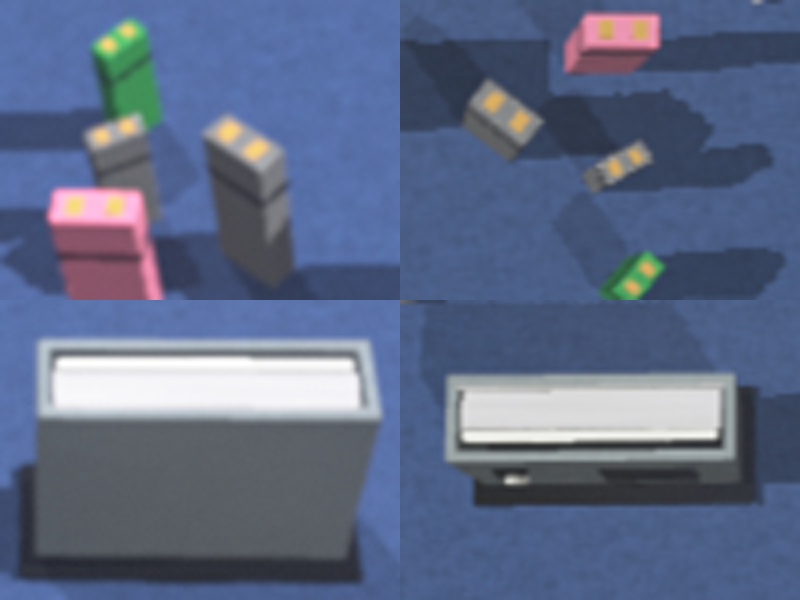

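The crop shows the small grey pack at top (316,227) / scene (184,168). The larger grey one at top (286,213) / scene (216,170) is bigger in both views, so the small one is meant. The box's gap side (-x) faces the robot. Next I measure the pack and the box rim from the two views.

```bash
cat > h.py <<'E'
import numpy as np,cv2
from cell import bot
def cal(n):
    c=bot.calibration(n); return np.array(c["intrinsics"]),np.array(c["T"])
def ray(n,p):
    K,T=cal(n); d=T[:3,:3]@np.linalg.solve(K,[p[0],p[1],1]); return T[:3,3],d/np.linalg.norm(d)
def plane(n,p,z):
    o,d=ray(n,p); return o+d*(z-o[2])/d[2]
def tri(p,q):
    a,d=ray("scene",p);b,e=ray("top",q)
    s=np.linalg.lstsq(np.c_[d,-e],b-a,rcond=None)[0]
    P,Q=a+d*s[0],b+e*s[1]; return (P+Q)/2,np.linalg.norm(P-Q)
def proj(n,P):
    K,T=cal(n); c=T[:3,:3].T@(np.asarray(P)-T[:3,3]); u=K@c; return u[:2]/u[2]
E
python3 - <<'E'
from h import *
ims={n:np.load(n+"0.npy") for n in("scene","top")}
np.set_printoptions(precision=4,suppress=True)
def gold(n,x0,x1,y0,y1):
    im=ims[n][y0:y1,x0:x1].astype(float); w=np.clip(im[...,0]-im[...,2]-35,0,None)
    m=(w>0).astype(np.uint8); k,l,st,c=cv2.connectedComponentsWithStats(m,connectivity=4); out=[]
    for i in range(1,k):
        ww=w*(l==i); yy,xx=np.mgrid[y0:y1,x0:x1]
        out.append((st[i,4],(ww*xx).sum()/ww.sum(),(ww*yy).sum()/ww.sum()))
    return out
for name,s,t in(("small",(174,194,160,174),(304,326,217,236)),("big",(203,228,160,178),(274,297,203,220))):
    a=gold("scene",*s);b=gold("top",*t);print(name,a,b)
    a=sorted([q[1:] for q in a if q[0]>2]);b=sorted([q[1:] for q in b if q[0]>2])
    for p,q in((a[0],b[-1]),(a[-1],b[0])): print(tri(p,q), plane("top",q,.075),plane("scene",p,.075))
# box rim outer corners
def cs(n,pts,win=2):
    g=cv2.cvtColor(ims[n],cv2.COLOR_RGB2GRAY); return cv2.cornerSubPix(g,np.float32(pts).reshape(-1,1,2),(win,win),(-1,-1),(3,30,.01)).reshape(-1,2)
k=107/400
S=[(265+x*k,150+(y-300)*k) for x,y in((38,342),(370,341),(381,414),(37,414))]
T=[(145+(x-400)*k,170+(y-300)*k) for x,y in((736,375),(446,377),(446,461),(737,460))]
# scene TL=-x,-y ; order: scene TL,TR,BR,BL
T=[T[3],T[2],T[1],T[0]]
Sr,Tr=cs("scene",S),cs("top",T)
P=[]
for a,b,c,d in zip(S,Sr,T,Tr):
    print(a,b,c,d); print(tri(b,d),tri(a,c),plane("top",d,.128),plane("scene",b,.128))
E
```

```text
small [(np.int32(14), np.float64(186.29478827361564), np.float64(166.13680781758958)), (np.int32(15), np.float64(179.9274336283186), np.float64(168.5132743362832))] [(np.int32(12), np.float64(318.4543325526932), np.float64(223.65339578454333)), (np.int32(12), np.float64(313.25417439703153), np.float64(226.46753246753246))]
(array([ 0.5573, -0.1403,  0.075 ]), np.float64(0.001623071257759612)) [ 0.5572 -0.1395  0.075 ] [ 0.5573 -0.1412  0.075 ]
(array([ 0.5504, -0.128 ,  0.0752]), np.float64(0.0014920861593259963)) [ 0.5503 -0.1273  0.075 ] [ 0.5502 -0.1288  0.075 ]
big [(np.int32(26), np.float64(211.72344013490726), np.float64(167.51011804384487)), (np.int32(23), np.float64(218.49915397631133), np.float64(171.93401015228426))] [(np.int32(20), np.float64(282.93313069908817), np.float64(209.94630192502532)), (np.int32(21), np.float64(289.40611814345993), np.float64(214.9061181434599))]
(array([ 0.5734, -0.0697,  0.1001]), np.float64(0.0013638774095598681)) [ 0.5764 -0.0713  0.075 ] [ 0.5519 -0.0751  0.075 ]
(array([ 0.5845, -0.0548,  0.1001]), np.float64(0.0013994923549106334)) [ 0.587
[... 394 characters left out ...]
.569 , 0.2277, 0.1299]), np.float64(0.0004586270144876124)) (array([0.5682, 0.2288, 0.1268]), np.float64(0.001985906351908745)) [0.5693 0.2283 0.128 ] [0.5674 0.2279 0.128 ]
(366.9175, 180.495) [365.8511 181.358 ] (157.305, 190.5975) [157.3146 189.7206]
(array([0.6206, 0.2293, 0.1287]), np.float64(0.002159086092135502)) (array([0.6186, 0.2304, 0.1287]), np.float64(6.1015839534422685e-05)) [0.6207 0.2306 0.128 ] [0.6202 0.2284 0.128 ]
(274.8975, 180.495) [275.8934 180.8737] (234.88, 190.0625) [234.88   190.0625]
(array([0.6239, 0.0581, 0.1256]), np.float64(0.0033665433888513297)) (array([0.6238, 0.0572, 0.1265]), np.float64(0.0015057660448112799)) [0.6235 0.0563 0.128 ] [0.6257 0.0598 0.128 ]
```

Run:
```python
from h import *
from scipy.spatial.transform import Rotation as R
np.set_printoptions(precision=4,suppress=True)
ims={n:np.load(n+"0.npy").astype(float) for n in("scene","top")}
s=bot.get_state(); M=R.from_rotvec(s["tcp_rot"]).as_matrix(); print("tool y",M[:,1],np.degrees(np.arctan2(M[1,1],M[0,1])))
def edges(n,xs,y0,sgn,ch=0):
    # strongest gradient of sign sgn along column within y0+-4, parabola subpixel; line fit
    im=cv2.GaussianBlur(ims[n],(0,0),.7)[...,ch]; pts=[]
    for x in xs:
        g=sgn*np.gradient(im[:,x]); i=y0-3+np.argmax(g[y0-3:y0+4]); a,b,c=g[i-1:i+2]
        pts.append((x,i+.5*(a-c)/(a-2*b+c+1e-9)))
    vx,vy,x0,yy=cv2.fitLine(np.float32(pts),cv2.DIST_HUBER,0,.01,.01).ravel()
    r=[p[1]-(yy+(p[0]-x0)*vy/vx) for p in pts]; return lambda x:yy+(x-x0)*vy/vx, np.std(r)
for n,xs,top,bot_,x1 in(("scene",range(280,360,2),160,181,None),("top",range(162,232,2),190,213,None)):
    for nm,y0,sg in(("upper",top,1),("lower",bot_,-1)):
        f,e=edges(n,xs,y0,sg); A=plane(n,(xs[0],f(xs[0])),.128);B=plane(n,(xs[-1],f(xs[-1])),.128)
        d=B-A; d*=np.sign(d[1]); print(n,nm,"res",e,"pix",f(xs[0]),f(xs[-1]),"yaw",np.arctan2(-d[0],d[1]),"x at y=.143:",A[0]+(0.143-A[1])*d[0]/d[1])
# end edges
for n,ys,l,r in(("scene",range(164,179,2),275,364),("top",range(193,210,2),158,234)):
    im=cv2.GaussianBlur(ims[n],(0,0),.7)[...,0]
    for x0,sg in((l,1),(r,-1)):
        o=[]
        for y in ys:
            g=sg*np.gradient(im[y]); i=x0-4+np.argmax(g[x0-4:x0+5]); a,b,c=g[i-1:i+2]; o.append(plane(n,(i+.5*(a-c)/(a-2*b+c+1e-9),y),.128))
        o=np.array(o); print(n,x0,"y med",np.median(o[:,1]), "x",o[:,0].mean(), "sl",np.polyfit(o[:,0],o[:,1],1)[0])
# neighbours: pink / green top centre at guessed heights
for nm,p,q in(("pink",(180,187),(315,193)),("green",(186,145.5),(320,253.5)),("spray",(408,223),(134,149))): print(nm,tri(p,q))
```

```text
tool y [ 0.3258  0.9454 -0.0012] 70.9872081839283
scene upper res 0.0355787718970249 pix 159.69421 159.91104 yaw 0.03469517508306087 x at y=.143: 0.5693181861008674
scene lower res 0.08694705277230501 pix 180.57529 180.91539 yaw 0.03415399254538043 x at y=.143: 0.6221333248175992
top upper res 0.08821588558444791 pix 189.58186 189.07748 yaw 0.028028442067513 x at y=.143: 0.6234321769345099
top lower res 0.1230814189768583 pix 212.94673 212.35158 yaw 0.02914207259380416 x at y=.143: 0.5706110530958606
scene 275 y med 0.056778552788126616 x 0.6012032751215018 sl 0.21907748659280357
scene 364 y med 0.22455271683744424 x 0.5947401190720966 sl -0.16790006412305128
top 158 y med 0.22089562543011249 x 0.5952545151728036 sl 0.0016336096324345568
top 234 y med 0.05686704072232515 x 0.5986293215283399 sl -0.05437052389559864
pink (array([ 0.6255, -0.1275,  0.0997]), np.float64(0.0012550620789084641))
green (array([ 0.4878, -0.1411,  0.0715]), np.float64(0.003937174908997681))
spray (array([0.7136, 0.2903, 0.1307]), np.float64(0.0031690856765907278))
```

The pack's top centre is (0.554, -0.134) at 75 mm, as stated, with its y axis at 119.3°. The box centre is (0.5964, 0.1427), yaw about 0.032, rim width 52.8 mm against the stated 52. Now I move above the pack and turn +48.3°.

```bash
python3 -m creep '[[0.0175,-0.0362,0,0,0,0.042,78],[0.0175,-0.0362,0,0,0,0.042,78],[0.0175,-0.0362,0,0,0,0.042,78],[0.0175,-0.0362,0,0,0,0.042,78],[0.0175,-0.0362,0,0,0,0.042,78],[0.0175,-0.0362,0,0,0,0.042,78],[0.0175,-0.0362,0,0,0,0.042,78],[0.0175,-0.0362,0,0,0,0.042,78],[0.0175,-0.0362,0,0,0,0.042,78],[0.0175,-0.0362,0,0,0,0.042,78]]' 30
python3 -m creep '[[0.0175,-0.0362,0,0,0,0.042,78],[0.0175,-0.0362,0,0,0,0.042,78],[0.0175,-0.0362,0,0,0,0.042,78],[0.0175,-0.0362,0,0,0,0.042,78],[0.0175,-0.0362,0,0,0,0.042,78],[0.0175,-0.0362,0,0,0,0.042,78],[0.0175,-0.0362,0,0,0,0.042,78],[0.0175,-0.0362,0,0,0,0.042,78],[0.0175,-0.0362,0,0,0,0.042,78],[0.0175,-0.0362,0,0,0,0.042,78]]'
python3 -m creep '[[0,0,0,0,0,0,78],[0,0,0,0,0,0,78],[0,0,0,0,0,0,78]]'
python3 - <<'E'
from h import *
from scipy.spatial.transform import Rotation as R
s=bot.get_state(); M=R.from_rotvec(s["tcp_rot"]).as_matrix(); print(s["eef_pos"],np.degrees(np.arctan2(M[1,1],M[0,1])),M[:,2],s["joint_pos"],s["ft_force"])
E
```

```text
clock: 0.93
eef_pos: [0.3788, 0.227, 0.2145]
tcp_rot: [0.142, -3.138, 0.0]
ft_force: [1.0, 0.3, -1.1]
width: 0.697
grasp_force: 0.0
clock: 1.77
eef_pos: [0.5538, -0.1352, 0.2143]
tcp_rot: [0.792, -3.04, -0.0]
ft_force: [0.6, -0.1, -0.5]
width: 0.69
grasp_force: 0.0
clock: 2.02
eef_pos: [0.5529, -0.1328, 0.214]
tcp_rot: [0.787, -3.04, -0.002]
ft_force: [-0.7, 0.6, 0.7]
width: 0.691
grasp_force: 0.0
[ 0.55286105 -0.1328392   0.21396896] 119.04365499927013 [-1.51015098e-03  7.19051333e-04 -9.99998601e-01] [-2.38659909e-01  2.67374031e-01  1.75549254e+00  3.79523671e-04
  1.12036344e+00 -2.31652981e+00] [-0.68427881  0.5917673   0.65969474]
```

```bash
python3 -m creep '[[0.001,-0.0014,-0.02,0,0,0.005,78],[0,0,-0.036,0,0,0,78],[0,0,-0.036,0,0,0,78],[0,0,-0.036,0,0,0,78],[0,0,-0.03,0,0,0,78],[0,0,-0.02,0,0,0,78],[0,0,0,0,0,0,78],[0,0,0,0,0,0,78]]'
python3 - <<'E'
from h import *
im=bot.capture("scene");im2=bot.capture("top")
a=cv2.resize(im[120:240,130:290],(400,300),interpolation=2);b=cv2.resize(im2[165:285,235:395],(400,300),interpolation=2)
cv2.imwrite("pics/grasp.png",np.hstack([a,b])[:,:,::-1])
E
```

```text
clock: 2.68
eef_pos: [0.5535, -0.1331, 0.0362]
tcp_rot: [0.799, -3.036, -0.002]
ft_force: [0.3, 0.2, 0.2]
width: 0.687
grasp_force: 0.0
```

View pics/grasp.png

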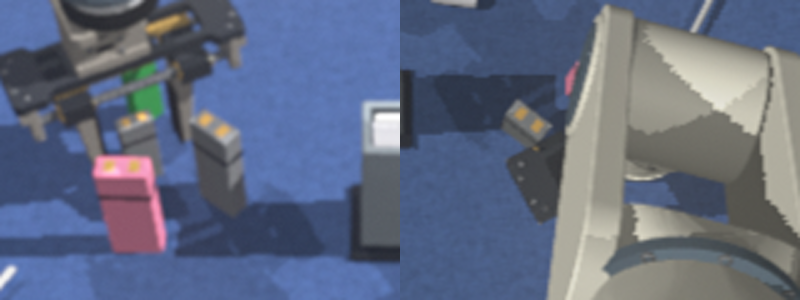

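The fingers (crop ≈(90,135) and (180,120)) straddle the small grey pack at crop (137,130), and the neighbours are clear. Closing.

```bash
python3 -m creep '[[0,-0.001,0,0,0,0,100],[0,0,0,0,0,0,140],[0,0,0,0,0,0,165],[0,0,0,0,0,0,180],[0,0,0,0,0,0,200],[0,0,0,0,0,0,200],[0,0,0,0,0,0,200],[0,0,0,0,0,0,200]]' 30
```

```text
clock: 3.45
eef_pos: [0.5548, -0.1356, 0.0369]
tcp_rot: [-0.797, 3.038, -0.0]
ft_force: [-1.4, 0.3, 5.3]
width: 0.326
grasp_force: 30.0
```

```bash
python3 -m creep '[[0,0,0.005,0,0,0,200],[0,0,0.02,0,0,0,200],[0,0,0.032,0,0,0,200],[0,0,0.032,0,0,0,200],[0,0,0.032,0,0,0,200],[0,0,0.025,0,0,0,200],[0,0,0.01,0,0,0,200],[0,0,0,0,0,0,200],[0,0,0,0,0,0,200]]'
cat > st.py <<'E'
from h import *
from scipy.spatial.transform import Rotation as R
s=bot.get_state(); M=R.from_rotvec(s["tcp_rot"]).as_matrix(); yaw=np.arctan2(M[1,1],M[0,1])
u=np.array([np.cos(.0315),np.sin(.0315)]);v=np.array([-u[1],u[0]])
d=s["eef_pos"][:2]-[.5964,.1427]
print("t",round(s["clock"],2),"pos",np.round(s["eef_pos"],4),"yaw",round(np.degrees(yaw),2),"box xy mm",np.round([d@u*1e3,d@v*1e3],1),"zt",np.round(M[:,2],4),"F",np.round(s["ft_force"],1),"M",np.round(s["moment"],2),"w",round(s["width"]*92,1),round(s["grasp_force"],1))
E
python3 st.py
```

```text
clock: 4.2
eef_pos: [0.5542, -0.1354, 0.1919]
tcp_rot: [0.797, -3.038, -0.0]
ft_force: [-0.2, -0.4, -1.8]
width: 0.324
grasp_force: 30.0
t 4.2 pos [ 0.5542 -0.1354  0.1919] yaw 119.4 box xy mm [ -50.9 -276.6] zt [-3.e-04  1.e-04 -1.e+00] F [-0.2 -0.4 -1.8] M [ 0.09 -0.   -0.04] w 29.8 30.0
```

```bash
python3 -m creep '[[0.0025,0.0165,0,0,0,-0.03,200],[0.0047,0.033,0,0,0,-0.06,200],[0.0047,0.033,0,0,0,-0.06,200],[0.0047,0.033,0,0,0,-0.06,200],[0.0047,0.033,0,0,0,-0.06,200],[0.0047,0.033,0,0,0,-0.06,200],[0.0047,0.033,0,0,0,-0.06,200],[0.0047,0.033,0,0,0,-0.06,200],[0.002,0.0155,0,0,0,-0.032,200],[0,0,0,0,0,0,200]]'
python3 -m creep '[[0,0,0,0,0,0,200],[0,0,0,0,0,0,200]]'
python3 st.py
python3 - <<'E'
from h import *
im=bot.capture("scene");im2=bot.capture("top")
np.save("scene1.npy",im);np.save("top1.npy",im2)
a=cv2.resize(im[90:240,240:400],(400,375),interpolation=2);b=cv2.resize(im2[140:290,130:290],(400,375),interpolation=2)
cv2.imwrite("pics/over.png",np.hstack([a,b])[:,:,::-1])
E
```

```text
clock: 5.03
eef_pos: [0.5909, 0.1306, 0.1897]
tcp_rot: [0.051, -3.138, -0.0]
ft_force: [0.1, -0.7, -0.6]
width: 0.329
grasp_force: 30.0
clock: 5.2
eef_pos: [0.5909, 0.1267, 0.1908]
tcp_rot: [0.051, -3.138, 0.002]
ft_force: [-0.0, 0.1, -1.2]
width: 0.32
grasp_force: 30.0
t 5.2 pos [0.5909 0.1267 0.1908] yaw 91.85 box xy mm [ -6.  -15.8] zt [-0.0029 -0.001  -1.    ] F [-0.   0.1 -1.2] M [ 0.05 -0.02 -0.1 ] w 29.4 30.0
```

View pics/over.png

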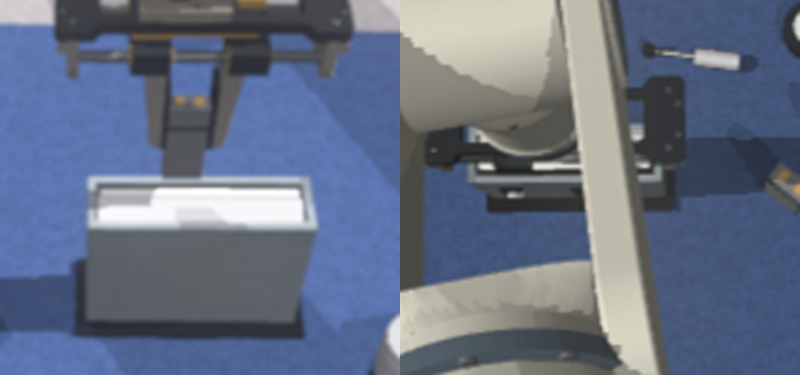

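The pack hangs upright between the fingers with its contacts at scene ≈(312,130) and (320,130), above the box. I check its place against the box through the contacts.

Run:
```python
from h import *
im=np.load("scene1.npy").astype(float)[122:138,304:330]
w=np.clip(im[...,0]-im[...,2]-35,0,None);yy,xx=np.mgrid[122:138,304:330]
k,l,st,c=cv2.connectedComponentsWithStats((w>0).astype(np.uint8),connectivity=4);P=[]
for i in range(1,k):
    if st[i,4]>5:
        ww=w*(l==i);p=((ww*xx).sum()/ww.sum(),(ww*yy).sum()/ww.sum());P.append(plane("scene",p,.229));print(st[i,4],p,P[-1])
u=np.array([np.cos(.0315),np.sin(.0315)]);v=np.array([-u[1],u[0]])
d=np.mean(P,0)[:2]-[.5957,.1427];print(d@u,d@v)
```

```text
8 (np.float64(311.4382716049383), np.float64(129.92592592592592)) [0.58985568 0.1198219  0.229     ]
11 (np.float64(319.30379746835445), np.float64(130.08860759493672)) [0.58976029 0.1336124  0.229     ]
-0.006392470214558525 -0.015789349704604987
```

```bash
python3 -m creep '[[0.001,0,-0.008,0,0,0,200],[0,0,-0.008,0,0,0,200],[0,0,-0.008,0,0,0,200],[0,0,-0.008,0,0,0,200],[0,0,-0.008,0,0,0,200],[0,0,0,0,0,0,200]]'; python3 st.py
python3 -m creep '[[0,0,-0.008,0,0,0,200],[0,0,-0.008,0,0,0,200],[0,0,-0.008,0,0,0,200],[0,0,0,0,0,0,200]]'; python3 st.py
```

```text
clock: 5.8
eef_pos: [0.5921, 0.1272, 0.1508]
tcp_rot: [0.049, -3.139, 0.001]
ft_force: [-1.5, -0.8, 2.0]
width: 0.324
grasp_force: 30.0
t 5.8 pos [0.5921 0.1272 0.1508] yaw 91.78 box xy mm [ -4.7 -15.3] zt [-2.2e-03 -4.0e-04 -1.0e+00] F [-1.5 -0.8  2. ] M [-0.12  0.33 -0.03] w 29.8 30.0
clock: 6.13
eef_pos: [0.5906, 0.1274, 0.1261]
tcp_rot: [0.049, -3.136, 0.0]
ft_force: [-5.9, 0.6, -2.2]
width: 0.322
grasp_force: 30.0
t 6.13 pos [0.5906 0.1274 0.1261] yaw 91.77 box xy mm [ -6.3 -15.1] zt [-5.1e-03 -4.0e-04 -1.0e+00] F [-5.9  0.6 -2.2] M [ 0.31  0.92 -0.03] w 29.6 30.0
```

```bash
python3 -m creep '[[0,0,-0.01,0,0,0,200],[0,0,-0.01,0,0,0,200],[0,0,-0.01,0,0,0,200],[0,0,-0.01,0,0,0,200],[0,0,-0.006,0,0,0,200],[0,0,0,0,0,0,200]]'; python3 st.py
python3 -m creep '[[0,0,0,0,0,0,200]]'; python3 st.py
```

```text
clock: 6.63
eef_pos: [0.5916, 0.1274, 0.0805]
tcp_rot: [0.049, -3.138, 0.001]
ft_force: [-4.8, 1.0, -2.0]
width: 0.326
grasp_force: 32.0
t 6.63 pos [0.5916 0.1274 0.0805] yaw 91.78 box xy mm [ -5.3 -15.1] zt [-3.2e-03 -4.0e-04 -1.0e+00] F [-4.8  1.  -2. ] M [0.29 0.73 0.05] w 30.0 32.0
clock: 6.72
eef_pos: [0.5923, 0.1275, 0.0818]
tcp_rot: [0.049, -3.139, 0.0]
ft_force: [-3.8, 0.7, -2.2]
width: 0.325
grasp_force: 32.0
t 6.72 pos [0.5923 0.1275 0.0818] yaw 91.79 box xy mm [ -4.5 -15.1] zt [-1.7e-03 -3.0e-04 -1.0e+00] F [-3.8  0.7 -2.2] M [ 0.19  0.76 -0.01] w 29.9 32.0
```

```bash
python3 -m creep '[[0,0,-0.003,0,0,0,200],[0,0,-0.003,0,0,0,200],[0,0,-0.002,0,0,0,200],[0,0,0,0,0,0,200]]'|egrep 'eef|ft'
for i in 1; do python3 -m creep '[[0,0,-0.0015,0,0,0,200],[0,0,0,0,0,0,200]]'|egrep 'eef|ft'; done
python3 -m creep '[[0,0,-0.0015,0,0,0,200],[0,0,0,0,0,0,200]]'|egrep 'eef|ft'; python3 -m creep '[[0,0,0,0,0,0,200]]'|egrep 'eef|ft'
```

```text
eef_pos: [0.5929, 0.1275, 0.0743]
ft_force: [-5.3, 1.3, -1.3]
eef_pos: [0.593, 0.1275, 0.073]
ft_force: [-3.5, -0.0, -1.2]
eef_pos: [0.593, 0.1275, 0.0715]
ft_force: [-3.4, 0.6, -2.0]
eef_pos: [0.5929, 0.1275, 0.0715]
ft_force: [-3.8, 0.9, -1.6]
```

```bash
python3 -m creep '[[0,0,-0.0015,0,0,0,200],[0,0,0,0,0,0,200],[0,0,0,0,0,0,200]]'|egrep 'eef|ft'; python3 -m creep '[[0,0,-0.0015,0,0,0,200],[0,0,0,0,0,0,200],[0,0,0,0,0,0,200]]'|egrep 'eef|ft'
```

```text
eef_pos: [0.5931, 0.1276, 0.0702]
ft_force: [-3.7, -0.2, 0.3]
eef_pos: [0.5931, 0.1275, 0.0688]
ft_force: [-4.5, -0.1, 4.0]
```

Floor found at TCP z ≈ 0.0705, now pressing about 6 N. Sliding along the box's +y and watching Fz.

```bash
python3 -m creep '[[-0.0008,0.001,0,0,0,0,200],[0,0.001,0,0,0,0,200]]'|egrep 'eef|ft'; python3 -m creep '[[-0.0001,0.001,0,0,0,0,200],[0,0.001,0,0,0,0,200]]'|egrep 'eef|ft';python3 -m creep '[[-0.0001,0.001,0,0,0,0,200],[0,0.001,0,0,0,0,200]]'|egrep 'eef|ft'
```

```text
eef_pos: [0.5927, 0.1285, 0.0689]
ft_force: [-2.8, -6.1, 3.9]
eef_pos: [0.5925, 0.1304, 0.0688]
ft_force: [-3.1, -7.5, 4.8]
eef_pos: [0.5919, 0.1327, 0.0684]
ft_force: [-3.6, -2.9, -0.6]
```

```bash
python3 st.py
```

```text
t 8.47 pos [0.5919 0.1327 0.0684] yaw 91.79 box xy mm [-4.8 -9.8] zt [-1.e-04 -1.e-03 -1.e+00] F [-3.6 -2.9 -0.6] M [-0.5   0.59  0.02] w 30.0 31.9
```

```bash
python3 -m creep '[[0,0.001,0,0,0,0,200],[0,0,0,0,0,0,200]]'|egrep 'eef|ft';  python3 -m creep '[[0,0.001,0,0,0,0,200],[0,0,0,0,0,0,200]]'|egrep 'eef|ft'
```

```text
eef_pos: [0.5916, 0.1342, 0.0682]
ft_force: [-3.1, -3.5, -1.4]
eef_pos: [0.5917, 0.1344, 0.0682]
ft_force: [-2.5, -6.9, -0.5]
```

```bash
python3 -m creep '[[0,-0.001,0,0,0,0,200],[0,-0.001,0,0,0,0,200],[0,0,0,0,0,0,200]]'|egrep 'eef|ft';  python3 -m creep '[[0,0,-0.0015,0,0,0,200],[0,0,0,0,0,0,200]]'|egrep 'eef|ft';python3 -m creep '[[0,0,-0.0015,0,0,0,200],[0,0,0,0,0,0,200]]'|egrep 'eef|ft'; python3 st.py
```

```text
eef_pos: [0.5918, 0.1339, 0.0684]
ft_force: [-3.7, 1.6, -0.8]
eef_pos: [0.592, 0.1339, 0.0669]
ft_force: [-4.9, 1.7, -2.0]
eef_pos: [0.5919, 0.1338, 0.0653]
ft_force: [-4.5, 3.3, -1.0]
t 9.38 pos [0.5919 0.1338 0.0653] yaw 91.79 box xy mm [-4.8 -8.7] zt [-1.e-04  3.e-04 -1.e+00] F [-4.5  3.3 -1. ] M [0.5  0.62 0.07] w 29.8 31.5
```

Fz stays free 5 mm below the floor level, so the pack is in the pocket. Lowering on.

```bash
python3 -m creep '[[0,0.0005,-0.002,0,0,0,200],[0,0,0,0,0,0,200]]'|egrep 'eef|ft';  python3 -m creep '[[0,0,-0.002,0,0,0,200],[0,0,0,0,0,0,200]]'|egrep 'eef|ft';python3 -m creep '[[0,0,-0.002,0,0,0,200],[0,0,0,0,0,0,200]]'|egrep 'eef|ft'
```

```text
eef_pos: [0.5918, 0.1339, 0.0632]
ft_force: [-3.7, 1.4, -0.7]
eef_pos: [0.5918, 0.1339, 0.0612]
ft_force: [-4.0, 0.7, -0.7]
eef_pos: [0.5918, 0.1339, 0.0592]
ft_force: [-4.1, -0.3, -0.9]
```

```bash
python3 -m creep '[[0,0,-0.002,0,0,0,200],[0,0,0,0,0,0,200]]'|egrep 'eef|ft';python3 -m creep '[[0,0,-0.0015,0,0,0,200],[0,0,0,0,0,0,200]]'|egrep 'eef|ft';python3 st.py
```

```text
eef_pos: [0.5918, 0.1339, 0.0573]
ft_force: [-4.9, 0.9, -1.6]
eef_pos: [0.5918, 0.1339, 0.0558]
ft_force: [-3.4, -0.4, -1.0]
t 10.22 pos [0.5918 0.1339 0.0558] yaw 91.79 box xy mm [-4.8 -8.6] zt [-3.e-04 -1.e-04 -1.e+00] F [-3.4 -0.4 -1. ] M [0.07 0.57 0.02] w 30.2 31.6
```

```bash
python3 -m creep '[[0,0,-0.001,0,0,0,200],[0,0,0,0,0,0,200]]'|egrep 'eef|ft';python3 -m creep '[[0,0,-0.001,0,0,0,200],[0,0,0,0,0,0,200]]'|egrep 'eef|ft';python3 -m creep '[[0,0,-0.001,0,0,0,200],[0,0,0,0,0,0,200],[0,0,0,0,0,0,200]]'|egrep 'eef|ft'
```

```text
eef_pos: [0.5919, 0.134, 0.0549]
ft_force: [-3.7, -0.6, -1.4]
eef_pos: [0.592, 0.1339, 0.0541]
ft_force: [-4.8, -1.4, 0.9]
eef_pos: [0.592, 0.134, 0.0534]
ft_force: [-5.7, -2.2, 4.2]
```

Home: the load began at TCP z ≈ 0.0545, which is 16 mm below the floor contact, and it now presses about 5 N. Easing off, then opening gently.

```bash
python3 -m creep '[[0,0,0.0008,0,0,0,200],[0,0,0,0,0,0,200],[0,0,0,0,0,0,165],[0,0,0,0,0,0,150],[0,0,0,0,0,0,135],[0,0,0,0,0,0,125],[0,0,0,0,0,0,125],[0,0,0,0,0,0,125],[0,0,0,0,0,0,125]]'; python3 st.py
```

```text
clock: 11.55
eef_pos: [0.592, 0.134, 0.0539]
tcp_rot: [-0.049, 3.141, 0.0]
ft_force: [-3.7, 0.2, -0.4]
width: 0.509
grasp_force: 1.9
t 11.55 pos [0.592  0.134  0.0539] yaw 91.79 box xy mm [-4.7 -8.5] zt [ 0.  0. -1.] F [-3.7  0.2 -0.4] M [-0.01  0.57 -0.02] w 46.9 1.9
```

```bash
python3 -m creep '[[0,0,0.004,0,0,0,125],[0,0,0.006,0,0,0,125],[0,0,0.008,0,0,0,125],[0,0,0.008,0,0,0,125]]'; python3 -m creep '[[0,0,0.01,0,0,0,125],[0,0,0.01,0,0,0,125],[0,0,0.01,0,0,0,125],[0,0,0.01,0,0,0,125],[0,0,0.015,0,0,0,125],[0,0,0.015,0,0,0,125],[0,0,0.02,0,0,0,125],[0,0,0.02,0,0,0,125],[0,0,0.02,0,0,0,125],[0,0,0.02,0,0,0,125]]'
```

```text
clock: 11.88
eef_pos: [0.5919, 0.134, 0.0807]
tcp_rot: [0.049, -3.141, 0.0]
ft_force: [-4.8, -0.4, -0.4]
width: 0.511
grasp_force: 2.1
clock: 12.72
eef_pos: [0.5933, 0.1342, 0.2324]
tcp_rot: [-0.049, 3.138, 0.001]
ft_force: [0.9, 0.3, -0.2]
width: 0.511
grasp_force: 0.0
```

```bash
python3 -m creep '[[-0.01,-0.015,0.005,0,0,0,125],[-0.01,-0.035,0.005,0,0,0,125],[-0.01,-0.038,0,0,0,0,125],[-0.01,-0.038,0,0,0,0,125],[-0.01,-0.038,0,0,0,0,125],[-0.01,-0.038,0,0,0,0,125],[-0.01,-0.038,0,0,0,0,125],[-0.01,-0.038,0,0,0,0,125],[-0.01,-0.015,0,0,0,0,125],[0,0,0,0,0,0,125]]'
python3 - <<'E'
from h import *
im=bot.capture("scene");im2=bot.capture("top")
a=cv2.resize(im[140:240,255:388],(400,300),interpolation=2);b=cv2.resize(im2[165:265,130:263],(400,300),interpolation=2)
f=np.hstack([cv2.resize(im,(400,300)),cv2.resize(im2,(400,300))])
cv2.imwrite("pics/end.png",np.vstack([np.hstack([a,b]),f])[:,:,::-1])
E
```

```text
clock: 13.55
eef_pos: [0.5001, -0.1627, 0.2402]
tcp_rot: [-0.043, 3.141, -0.003]
ft_force: [0.5, 0.6, -0.0]
width: 0.507
grasp_force: 0.0
```

View pics/end.png

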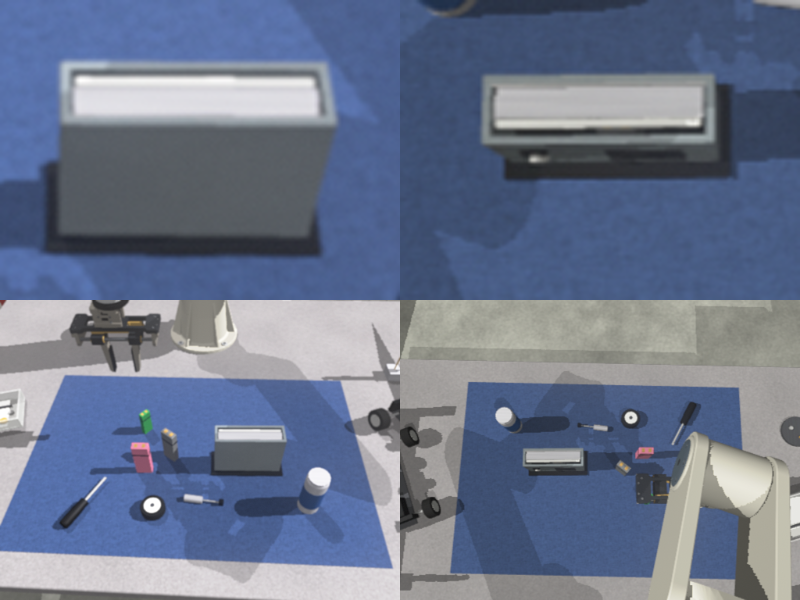

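The flap lies level and shut in the box's opening, as in the first picture (roller at scene crop (195,80)). The pack is inside, the neighbours stand where they were and the gripper is empty. Handing in.

```bash
python3 -c "
from cell import bot
print(bot.close_job())"
```

```text
the job is handed in; nothing more can be done
None
```

The small grey pack is in its charging pocket and the flap closed over it. By force and depth it is fully home, about 16 mm below floor contact; pressing stayed around 6–7 N, the other things look unmoved, and I handed in at about 14 s (no verdict was returned).

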